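Weigh a fudge finger with the tongs

TASK

Zero the counter scale: twist its tare knob clockwise all the way to its stop, then let go so that it springs back. Then squeeze the sprung tongs to take the long fudge finger off the wooden board, set it down gently (not dropped) in the middle of the scale's pan, and lay the tongs back flat in the middle of their dark rest. The gripper must never touch the sweets themselves, and the round sweet stays where it is.

Things in the scene. Friction and masses are not known exactly. Their poses are not given: they have to be found in the camera images.
- scale: White counter scale, fixed, 150 deep (x) x 260 wide (y) mm, body top 42 mm above the worktop. Origin: centre of its underside, on the worktop; x to its back, y to its left, z up. It may stand left or right of the tong rest. Steel pan on its +y half, knob on its -y half.
- pan_mid (a point): Centre of the top face of the scale's flat steel pan (130 along x, 126 along y, no rim), 53 mm above the worktop; axes as the scale's. The fixed pan does not sink.
- tare_knob (a joint): Black tare knob: angle in rad, 0 at rest, grows as it is twisted clockwise seen from above, stop at 1.2. A spring always drives it back to 0 (0.03 N m at 0, 0.10 N m at the stop).
- knob_grip (a point): On the knob's vertical axis, 68 mm above the worktop, at the mid-height to grip its upright bar. The bar is 46 mm long along this point's x axis (which turns with the knob), 14 mm thick along y; it spans 53 to 79 mm above the worktop and stands on a 46 mm disc (44 to 54 mm above the worktop).
- board: Fixed wooden board, 130 (x) x 240 (y) x 15 mm, origin at the centre of its underside; the two sweets lie on it side by side in y, 110 mm apart or nearly so, in either order.
- fudge_finger: The long fudge finger, brown, loose, 70 x 26 x 26 mm, 35 g (may vary), long along its x, lying on the board; origin at the centre of its underside.
- finger_mid (a point): Centre of the long fudge finger (13 mm above its underside), x along its length. Its length runs within about 0.3 rad of the board's x.
- round_mid (a point): Centre of the round fudge sweet, same brown, 42 mm across, 26 mm high, loose on the board: leave it.
- fudge_round: The same round sweet; origin at the centre of its underside.
- tong_rest: Fixed dark grey steel slab, 210 (x) x 110 (y) x 8 mm; origin at the centre of its underside, on the worktop.
- tongs: Loose steel spring tongs, about 95 g, lying flat on the rest, tips toward +x (away from the robot), 20 mm high all over. They reach from the round bow at x = -98 mm (hinges at x = -80) to the tips' ends at x = +103. Origin on the underside, at the place to grip; y across, z up. The centre of mass lies between x = -10 and 0.
- tongs_mid (a point): The tongs at mid-height (10 mm above their underside), midway between the arms at the place to grip (x = 0). Axes as the tongs'. Squeeze here across y on the arms' 50 mm long flats: 50 mm over the outer faces when sprung open. The spring pushes each arm out with about 3 N at first touch, 4 N at 44 mm, 5 N at 36 mm: held at about 44 mm the tongs can be carried open.
- tips_mid (a point): Midway between the two tip pads, mid-height, 88 mm ahead of tongs_mid. The pads are 30 mm long (x = 73 to 103 mm of the tongs), 20 mm high, inner faces 56 mm apart when open (71 mm over the outside). The arms move symmetrically; per 1 mm squeezed at the flats the tips close 2.1 mm: at 44 mm over the flats the tip gap is about 43 mm, at 36 mm it is 26 mm.
- tongs_left (a joint): Closing angle of one tong arm: 0 sprung open, about 0.04 when squeezed to 44 mm at the flats, about 0.09 when the tips hold the fudge finger across its 26 mm width, at most 0.16.
Mind the look-alikes: they are no part of the job. Leave any green look-alike of the fudge_finger alone.

How it is judged:
By the outcome, as a careful person would: the job done as asked, in the order asked, and still so for the second after the job is handed in, with the robot touching nothing.
It also fails if it takes over 69 s, if anything falls off the work surface, if the arm or the gripper's body presses on something with over 40 N, if the wrist force passes 120 N, or if a joint passes its speed limit or range.

ROBOT

A 6-joint arm with a two-finger parallel gripper is mounted at the origin on a cart in front of the work surface, level with it; the furniture and walls round the work are solid. World frame = base frame: x ahead of the robot, y to its left, z up, the work surface at z = 0. Lengths are in m, angles in rad, forces in N, time in s.
With the tool pointing down it reaches from about 0.425 to 0.95 m from the base axis. Payload 3.5 kg.
Tool frame: the origin (TCP) lies on the centre line of the jaws, within the pads' length; the fingertips stand 8 mm ahead of it and the grasp point (between the pads) lies 11 mm behind it; z points along the fingers, y is the line along which they close (so a half turn about z gives the same grasp; the last joint's range is limited). The gripper opens to 85 mm and grips with 20 to 120 N. Pads are 22 mm wide; open, the fingers measure 114 mm over their backs; the gripper's body (76 mm by 85 mm) begins 54 mm behind the grasp point. The pads swing forward as they close: fully open they stand 13 mm farther back than shut.
Start: joints at [-1.346, 0.286, 1.577, -0, 1.279, -0.15], TCP at [0.247, -0.628, 0.239] pointing down, gripper open.
Joint ranges: [-2.77, 2.77], [-0.9, 2.22], [0.21, 2.48], [-1.53, 4.67], [0.24, 2.81], [-2.84, 2.84]. Speed limits (rad/s): [2.79, 2.79, 3.14, 3.14, 3.14, 3.14].

INTERFACE

Orientations are given as a unit quaternion [x, y, z, w].
In Python, from plant import ctrl gives the robot as it stands. The module is installed in compiled form; this text tells all that it offers.
- The arm moves only by the tool send_rows, never from a script. Its argument "steps" is a list of rows, each a list of 5 numbers: the shift along the tool's x, y, z in m, then the turn about the tool's z in degrees, then the opening, from -1 (shut) to 1 (fully open). A call has 1 to 12 rows; each row is the pose to reach, as a shift and turn from the pose commanded when the call began, along the tool's axes at that moment; what a row does not reach only later rows make up. A row lasts 1/10 s, in which the tool goes at most 50 mm and 8.59 degrees, less where a joint would pass 70% of its speed; a pose out of reach is approached as far as the arm can. A call with a gripper value outside its range is refused whole. The fingers move at their own pace and stop on an object; "squeeze" is the grip in N (left out, the last holds). Time passes only in rows, so rows that repeat a pose let the fingers close. It gives the time, the measured TCP pose, the force, the opening and the grip force at its end, in the units of the state.
- ctrl.get_state(): the state, without advancing time (a new reading comes with each control period).
- ctrl.read_camera(name): name is "scene" or "top"; returns the picture (400x640x3 uint8, red, green, blue); there is no depth.
- ctrl.calibration(name): a dict with "intrinsics" (3x3 intrinsics, pixels), "extrinsics" (4x4, takes a point from world to camera coordinates). Camera axes: x right, y up, looking along -z (the intrinsics and any distortion apply to the point x, -y, -z); pixel columns grow to the right and rows downward; lengths in m; the calibration is good to about 2 mm. A picture is of the moment at which its call begins. calibration takes no time and is no camera call.
- ctrl.sign_off(): hands the job in; it is judged then, once.
The state is a dict: "time": time; "qpos": joint angles; "dq": joint speeds; "joint_efforts": joint torques, N m; "eef_pos": TCP position; "tcp_rot": TCP orientation; "contact_force": force on the tool from outside, world axes, zero at the start; "wrist_torque": the same for the moment, N m; "opening": opening from 0.0 (shut) to 1.0 (fully open); "finger_force": force on a finger pad.
Only numpy, scipy, OpenCV 4.12 (cv2) and the standard library are available. Lean on these libraries where they do the work, as an engineer would, in place of code of your own. Each camera call takes 0.05 s, during which the arm holds its last target. There are 200 camera calls.

## Working session

There is one attempt and no reset: what is moved stays moved. The work goes in short steps, Python scripts to look and compute and a tool call to move; the robot and the scene stay as the last step left them, time stands still between calls to the robot, and variables do not carry over. Pictures are saved under pics/ and viewed, at most 10 in all, crops included, and the job is handed in when it is done.

Besides the shell and the picture viewer there is one more tool, called after "Emit:" in YAML: its name, and indented under it one key for each argument. send_rows: Moves the arm, as the interface text tells. Its arguments: {"type":"object","properties":{"steps":{"type":"array","items":{"type":"array","items":{"type":"number"}}},"squeeze":{"type":"number"}},"required":["steps"]}

```bash
mkdir -p pics
python3 - <<'E'
from plant import ctrl
import cv2,numpy as np
np.set_printoptions(precision=4,suppress=True)
for n in("scene","top"):
    cv2.imwrite(f"pics/{n}0.png",ctrl.read_camera(n)[:,:,::-1])
    c=ctrl.calibration(n);print(n,c)
print(ctrl.get_state())
E
```

```text
scene {'intrinsics': array([[410.5412,   0.    , 320.5621],
       [  0.    , 410.5412, 196.538 ],
       [  0.    ,   0.    ,   1.    ]]), 'extrinsics': array([[ 0.7023, -0.7119, -0.0016, -0.4498],
       [ 0.326 ,  0.3196,  0.8897, -0.1766],
       [-0.6329, -0.6254,  0.4565, -1.3932],
       [ 0.    ,  0.    ,  0.    ,  1.    ]])}
top {'intrinsics': array([[386.2422,   0.    , 324.1595],
       [  0.    , 386.2422, 203.1005],
       [  0.    ,   0.    ,   1.    ]]), 'extrinsics': array([[ 0.0071, -0.9998,  0.0187, -0.1709],
       [ 0.9985,  0.0081,  0.0538, -0.4811],
       [-0.0539,  0.0183,  0.9984, -1.4058],
       [ 0.    ,  0.    ,  0.    ,  1.    ]])}
{'time': 0.1, 'qpos': array([-1.346 ,  0.2871,  1.578 , -0.    ,  1.2786, -0.15  ]), 'dq': array([ 0.0004, -0.0014, -0.0023, -0.0022, -0.0002, -0.0003]), 'joint_efforts': array([  0.0006, -40.7294, -29.3699,  -0.0002,   0.0034,  -0.    ]), 'eef_pos': array([ 0.247 , -0.6276,  0.2381]), 'tcp_rot': array([ 0.9825,  0.1863, -0.0001, -0.0011]), 'contact_force': array([-0.3097, -0.0785,  0.2716]), 'wrist_torque': array([0.0238, 0.0009, 0.0494]), 'finger_force': 0.0, 'opening': 1.0025466378185428}
```

View pics/scene0.png

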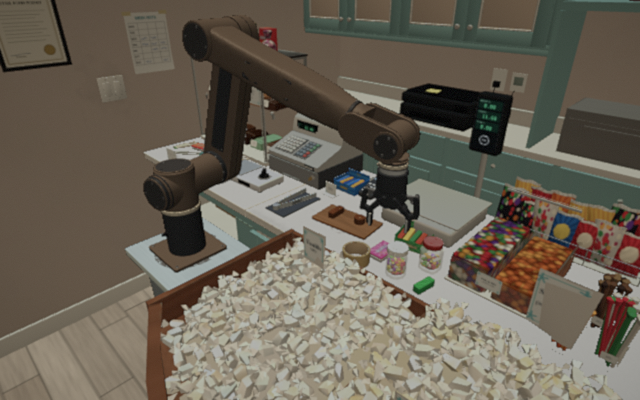

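View pics/top0.png

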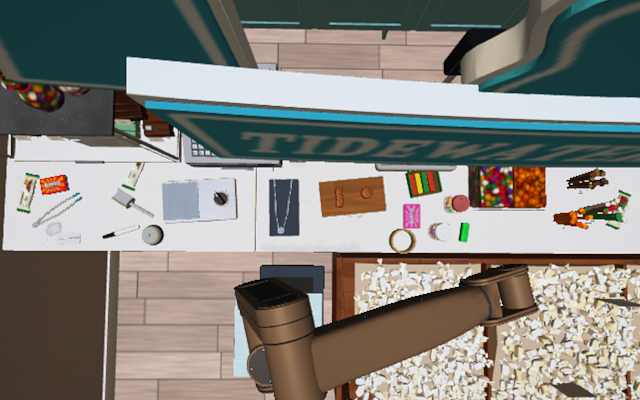

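The top view shows the scale at (200,200): pan at (180,200), knob at (221,198). The rest with the tongs is at (284,207). The board is at (352,197), with the finger at (339,197) and the round sweet at (366,194). Things that could be confused: the finger with the round (366,194) or the green block (464,232), and the tongs with the other tongs (57,208). Next, a close crop of both views.

Run:
```python
import cv2,numpy as np
t=cv2.imread("pics/top0.png")[170:245,155:395]
s=cv2.imread("pics/scene0.png")[160:240,220:390]
a=cv2.resize(t,(800,250),interpolation=cv2.INTER_CUBIC)
b=cv2.resize(s,(720,339),interpolation=cv2.INTER_CUBIC)
o=np.zeros((595,800,3),np.uint8);o[:250]=a;o[254:593,:720]=b
cv2.imwrite("pics/crop0.png",o)
```

```text
(no output)
```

View pics/crop0.png

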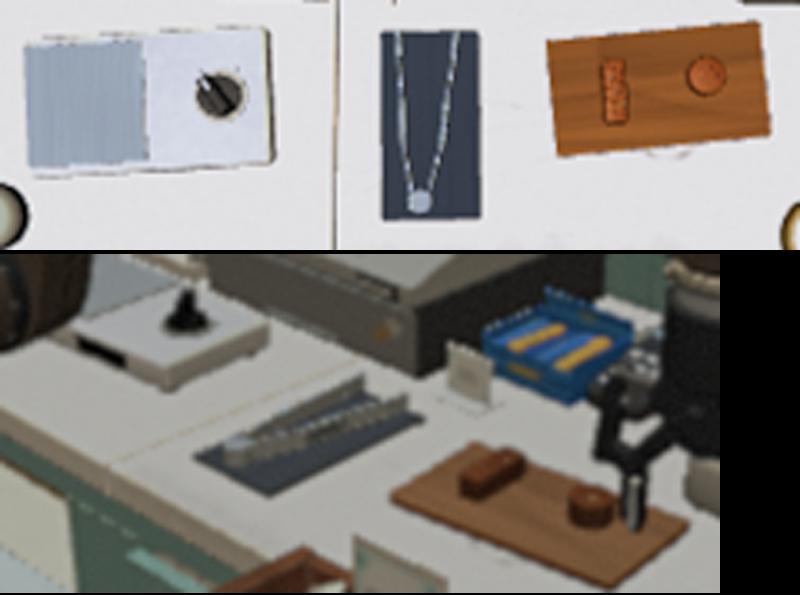

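The crop confirms the choice. The finger is the long brown block at top (339,197), the round sweet is beside it, and the knob bar is diagonal. The tongs' bow is at top (281,230), with the tips pointing up (away from the robot). Now I'll measure.

```bash
cat > h.py <<'E'
import cv2,numpy as np
from plant import ctrl
np.set_printoptions(precision=4,suppress=True)
def ray(n,uv):
    c=ctrl.calibration(n);K,E=c["intrinsics"],c["extrinsics"]
    p=np.linalg.inv(K)@[uv[0],uv[1],1];d=E[:3,:3].T@[p[0],-p[1],-p[2]]
    return -E[:3,:3].T@E[:3,3],d/np.linalg.norm(d)
def onz(n,uv,z):
    o,d=ray(n,uv);return o+d*(z-o[2])/d[2]
def tri(a,b):
    (o,d),(p,e)=ray("top",a),ray("scene",b)
    s=np.linalg.lstsq(np.c_[d,-e],p-o,rcond=None)[0]
    x,y=o+d*s[0],p+e*s[1];return (x+y)/2,np.linalg.norm(x-y)
def blob(img,box,f,mx=None):
    """largest contour of mask f(hsv) in box x0,y0,x1,y1, 4x upsampled; returns contour px"""
    x0,y0,x1,y1=box;k=4
    im=cv2.resize(img[y0:y1,x0:x1],None,fx=k,fy=k,interpolation=cv2.INTER_CUBIC)
    m=f(cv2.cvtColor(im,cv2.COLOR_RGB2HSV).astype(int)).astype(np.uint8)
    c=max(cv2.findContours(m,cv2.RETR_EXTERNAL,cv2.CHAIN_APPROX_NONE)[0],key=cv2.contourArea)
    return (c[:,0]+.5)/k-.5+[x0,y0]
def cen(c):
    m=cv2.moments(c.astype(np.float32));return np.array([m["m10"],m["m01"]])/m["m00"]
def rect(n,c,z):
    w=np.array([onz(n,p,z)[:2] for p in c],np.float32)
    (x,y),(a,b),t=cv2.minAreaRect(w*1000);return np.array([x,y,a,b,t])
E
python3 - <<'E'
from h import *
im=cv2.imread("pics/top0.png")[:,:,::-1];sc=cv2.imread("pics/scene0.png")[:,:,::-1]
for n,i,pts in(("top",im,[(180,200),(205,190),(221,198),(275,215),(281,230),(284,205),(339,197),(366,193),(350,190),(330,210)]),
 ("scene",sc,[(264,174),(276,210),(275,203),(336,212),(339,208),(359,219),(350,210),(320,216),(290,215)])):
    for p in pts: print(n,p,cv2.cvtColor(i[p[1]:p[1]+1,p[0]:p[0]+1],cv2.COLOR_RGB2HSV)[0,0])
E
```

```text
top (180, 200) [107  40 180]
top (205, 190) [113  20 224]
top (221, 198) [ 0 15 17]
top (275, 215) [110  64 112]
top (281, 230) [108  40 187]
top (284, 205) [109  70  76]
top (339, 197) [ 11 173 159]
top (366, 193) [ 11 188 164]
top (350, 190) [ 13 183 127]
top (330, 210) [ 13 183 156]
scene (264, 174) [ 0  0 11]
scene (276, 210) [60  7 71]
scene (275, 203) [108  19 136]
scene (336, 212) [ 11 179  57]
scene (339, 208) [ 12 148 102]
scene (359, 219) [ 11 167  84]
scene (350, 210) [ 18  19 157]
scene (320, 216) [ 14 132 120]
scene (290, 215) [ 25   9 171]
```

```bash
cat > m.py <<'E'
from h import *
im=cv2.imread("pics/top0.png")[:,:,::-1];sc=cv2.imread("pics/scene0.png")[:,:,::-1]
ov=cv2.resize(im[170:245,155:395],(800,250),interpolation=cv2.INTER_CUBIC)[:,:,::-1].copy()
def dr(c): cv2.polylines(ov,[np.int32((c-[155,170]+.5)*10/3)],True,(0,255,0),1)
H=lambda h:h[...,0]; S=lambda h:h[...,1]; V=lambda h:h[...,2]
B=dict(
 pan=((160,176,203,226),lambda h:(S(h)>30)&(V(h)>120)&(V(h)<210),.053),
 knob=((208,184,234,212),lambda h:V(h)<110,.060),
 rest=((262,174,305,242),lambda h:V(h)<140,.008),
 bow=((272,223,291,236),lambda h:V(h)>140,.028),
 board=((315,170,392,222),lambda h:(S(h)>100),.015),
 finger=((331,183,347,212),lambda h:(H(h)<=12)&(S(h)>100)&(V(h)>60),.041),
 round=((355,182,378,204),lambda h:(H(h)<=12)&(S(h)>100)&(V(h)>60),.041))
C={}
for k,(b,f,z) in B.items():
    c=C[k]=blob(im,b,f);dr(c)
    print(k,cen(c),onz("top",cen(c),z),rect("top",c,z))
SB=dict(knob=((254,170,272,184),lambda h:V(h)<60),bow=((270,198,282,212),lambda h:(V(h)>115)&(V(h)<150)),
 finger=((325,204,347,222),lambda h:(S(h)>120)&(V(h)<112)),round=((350,212,368,228),lambda h:(S(h)>120)&(V(h)<105)))
for k,(b,f) in SB.items():
    c=blob(sc,b,f);print("scene",k,cen(c),c.min(0),c.max(0),tri(cen(C[k]),cen(c)))
cv2.imwrite("pics/ov0.png",ov)
E
python3 m.py
```

```text
pan [179.9274 200.676 ] [0.4847 0.3462 0.053 ] [485.3258 345.7653 129.9171 123.6122   3.4587]
knob [220.4559 198.326 ] [0.4939 0.2013 0.06  ] [493.7081 201.9955  44.3918  46.7612   0.4625]
rest [283.7083 207.6262] [ 0.4648 -0.0184  0.008 ] [467.1994 -18.5966 209.8464 109.5125   0.8488]
bow [280.1195 229.594 ] [ 0.3843 -0.0082  0.028 ] [387.3592  -9.0437  31.7198  23.4921   0.7833]
board [351.931  196.1274] [ 0.5089 -0.2694  0.015 ] [ 509.1877 -269.7552  127.4086  236.944     6.1221]
finger [338.813 196.711] [ 0.5045 -0.2195  0.041 ] [ 504.6878 -218.7664   74.4062   32.9429    1.9156]
round [366.3677 192.2467] [ 0.5216 -0.3193  0.041 ] [ 521.593  -319.6879   44.6099   44.9981    5.8288]
scene knob [263.579  174.4747] [259.125 169.625] [268.125 177.875] (array([0.4928, 0.2041, 0.0537]), np.float64(0.003752612747872191))
scene bow [275.7434 203.4706] [269.625 199.375] [281.375 205.625] (array([ 0.3833, -0.0075,  0.03  ]), np.float64(0.0025245250610997144))
scene finger [335.7602 212.114 ] [326.125 206.125] [346.375 218.875] (array([ 0.5041, -0.2189,  0.026 ]), np.float64(0.004203694529844539))
scene round [359.1763 219.7482] [353.125 214.125] [366.375 225.125] (array([ 0.5214, -0.3198,  0.0266]), np.float64(0.0037689323190671464))
```

View pics/ov0.png

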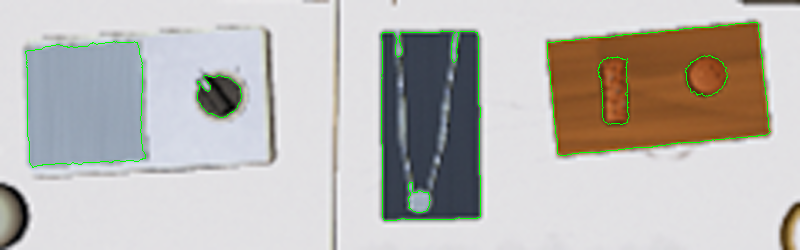

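The masks sit well: sizes match the text to within 3–6 mm, and two-view heights are finger 26 mm, bow 30 mm, knob 54 mm. I still need the knob bar angle, the tongs' yaw and the tip ends.

Run:
```python
from h import *
im=cv2.imread("pics/top0.png")[:,:,::-1];sc=cv2.imread("pics/scene0.png")[:,:,::-1]
V=lambda h:h[...,2]
T=[]
for b in((270,179,279,200),(286,179,297,200)):
    c=blob(im,b,lambda h:V(h)>125);i=c[:,1].argmin();w=np.array([onz("top",p,.028) for p in c])
    print("arm",w.min(0),w.max(0),cen(c)); v=w[w[:,0]>w[:,0].max()-.02];T.append([v[:,0].max(),v[:,1].mean()]);print(T[-1])
c=blob(im,(272,223,291,236),lambda h:V(h)>140);w=np.array([onz("top",p,.028) for p in c]);v=w[w[:,0]<.392];print("bow",w.min(0),v[:,1].min(),v[:,1].max())
t=np.mean(T,0);bw=np.array([w[:,0].min(),(v[:,1].min()+v[:,1].max())/2]);print(t,bw,np.hypot(*(t-bw)),np.degrees(np.arctan2(*(t-bw)[::-1])))
a=np.clip(im[185:211,208:234].astype(int)*2,0,255).astype(np.uint8)
b=np.clip(sc[162:188,250:276].astype(int)*2,0,255).astype(np.uint8)
c=im[224:236,272:290];
o=np.hstack([cv2.resize(x,(395,395),interpolation=cv2.INTER_CUBIC) for x in(a,b)])
cv2.imwrite("pics/knob0.png",o[:,:,::-1])
```

```text
arm [0.5402 0.0006 0.028 ] [0.5697 0.0325 0.028 ] [273.9208 181.7577]
[np.float64(0.5696676859368798), np.float64(0.0165567468683899)]
arm [ 0.5335 -0.0504  0.028 ] [ 0.5701 -0.0414  0.028 ] [290.866  183.2234]
[np.float64(0.5701439369789065), np.float64(-0.045715977899871696)]Traceback (most recent call last):
  File "<stdin>", line 8, in <module>
  File "h.py", line 9, in onz
    o,d=ray(n,uv);return o+d*(z-o[2])/d[2]
        ~~~^^^^^^
  File "h.py", line 5, in ray
    c=ctrl.calibration(n);K,E=c["intrinsics"],c["extrinsics"]
ValueError: time passes only in moves, steps and waits
```

```bash
python3 - <<'E'
import re
s=open("h.py").read()
s=s.replace('def ray(n,uv):\n    c=ctrl.calibration(n);','CAL={n:ctrl.calibration(n) for n in("top","scene")}\ndef ray(n,uv):\n    c=CAL[n];')
open("h.py","w").write(s)
E
python3 - <<'E'
from h import *
im=cv2.imread("pics/top0.png")[:,:,::-1];sc=cv2.imread("pics/scene0.png")[:,:,::-1]
V=lambda h:h[...,2]
T=[]
for b in((271,181,279,200),(286,181,297,200)):
    c=blob(im,b,lambda h:V(h)>125);w=np.array([onz("top",p,.028) for p in c])
    v=w[w[:,0]>.545];T.append([w[:,0].max(),(v[:,1].max()+v[:,1].min())/2]);print(T[-1],w.min(0),w.max(0))
c=blob(im,(272,223,291,236),lambda h:V(h)>140);w=np.array([onz("top",p,.028) for p in c]);v=w[w[:,0]<.392];print("bow",w.min(0),v[:,1].min(),v[:,1].max())
t=np.mean(T,0);bw=np.array([w[:,0].min(),(v[:,1].min()+v[:,1].max())/2]);print(t,bw,np.hypot(*(t-bw)),np.degrees(np.arctan2(*(t-bw)[::-1])))
a=np.clip(im[185:211,208:234].astype(int)*2,0,255).astype(np.uint8)
b=np.clip(sc[162:188,250:276].astype(int)*2,0,255).astype(np.uint8)
o=np.hstack([cv2.resize(x,(395,395),interpolation=cv2.INTER_CUBIC) for x in(a,b)])
cv2.imwrite("pics/knob0.png",o[:,:,::-1])
E
```

```text
[np.float64(0.5622068756149968), np.float64(0.01583265094423683)] [0.5402 0.0122 0.028 ] [0.5622 0.0195 0.028 ]
[np.float64(0.562795650858696), np.float64(-0.04500997092934693)] [ 0.5335 -0.0486  0.028 ] [ 0.5628 -0.0414  0.028 ]
bow [ 0.3715 -0.0208  0.028 ] -0.020833428722387137 0.0026956665745223873
[ 0.5625 -0.0146] [ 0.3715 -0.0091] 0.1910793113545728 -1.6553547091069545
```

View pics/knob0.png

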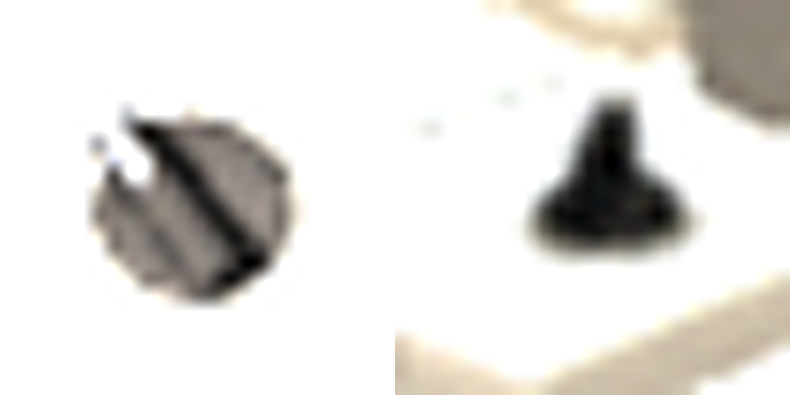

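The bar edge runs (145,120)→(250,250) in the crop, so the bar heads about 40° from +x toward +y; the scene view shows it nearly end-on (camera heading 45°), which agrees. The tongs' yaw is about −1.7°, with the bow end at x = 0.3715. I'm moving toward the knob.

Emit:
send_rows:
  steps:
    - [0.355, -0.212, 0.038, -8, 1]
    - [0.355, -0.212, 0.038, -16, 1]
    - [0.355, -0.212, 0.038, -18.5, 1]
    - [0.355, -0.212, 0.038, -18.5, 1]
    - [0.355, -0.212, 0.038, -18.5, 1]
    - [0.355, -0.212, 0.038, -18.5, 1]
    - [0.355, -0.212, 0.038, -18.5, 1]
    - [0.355, -0.212, 0.038, -18.5, 1]
    - [0.355, -0.212, 0.038, -18.5, 1]
    - [0.355, -0.212, 0.038, -18.5, 1]

```text
time: 1.1
eef_pos: [0.5005, -0.2989, 0.2005]
tcp_rot: [0.939, 0.344, -0.0, -0.001]
contact_force: [-0.0, -0.1, -0.1]
opening: 1.003
finger_force: 0.0
```

```bash
cat >> h.py <<'E'
def yaw(s):
    q=s["tcp_rot"];return np.degrees(2*np.arctan2(q[1],q[0]))
def go(*ws):
    """print tool-axis shifts from here to world x,y,z,psi"""
    s=ctrl.get_state();p=s["eef_pos"];a=np.radians(yaw(s))
    print("t",s["time"],p,"psi",round(yaw(s),2),"q",s["qpos"],"F",s["contact_force"],"op",s["opening"],s["finger_force"])
    for w in ws:
        d=np.array(w[:3])-p
        print(w,"->",np.round([d[0]*np.cos(a)+d[1]*np.sin(a),d[0]*np.sin(a)-d[1]*np.cos(a),-d[2],(yaw(s)-w[3]+90)%180-90],4))
E
python3 -c "
from h import *
go((.494,.2015,.2,40),(.494,.2015,.12,40))"
```

```text
t 1.1 [ 0.5005 -0.2989  0.2005] psi 40.19 q [-0.7122  0.1212  1.8425 -0.0002  1.1794  0.1571] F [-0.0139 -0.136  -0.0722] op 1.0034337811715373 0.0
(0.494, 0.2015, 0.2, 40) -> [ 0.318  -0.3865  0.0005  0.1949]
(0.494, 0.2015, 0.12, 40) -> [ 0.318  -0.3865  0.0805  0.1949]
```

Emit:
send_rows:
  steps:
    - [0.318, -0.3865, 0.0, 0, 1]
    - [0.318, -0.3865, 0.0, 0, 1]
    - [0.318, -0.3865, 0.0, 0, 1]
    - [0.318, -0.3865, 0.0, 0, 1]
    - [0.318, -0.3865, 0.0, 0, 1]
    - [0.318, -0.3865, 0.0, 0, 1]
    - [0.318, -0.3865, 0.0, 0, 1]
    - [0.318, -0.3865, 0.0, 0, 1]
    - [0.318, -0.3865, 0.0, 0, 1]
    - [0.318, -0.3865, 0.0, 0, 1]
    - [0.318, -0.3865, 0.08, 0, 1]
    - [0.318, -0.3865, 0.08, 0, 1]

```text
time: 2.3
eef_pos: [0.4952, 0.1994, 0.1197]
tcp_rot: [0.94, 0.343, -0.0, 0.0]
contact_force: [-0.6, -0.9, -0.9]
opening: 0.997
finger_force: 0.0
```

```bash
python3 -c "
from h import *
go((.494,.2015,.065,40))
cv2.imwrite('pics/a.png',cv2.resize(np.hstack([ctrl.read_camera('top')[160:240,150:310],ctrl.read_camera('scene')[110:210,180:340][:80]]),(800,200),interpolation=cv2.INTER_CUBIC)[:,:,::-1])"
```

```text
t 2.3 [0.4952 0.1994 0.1197] psi 40.06 q [ 0.1931  0.1106  2.016  -0.001   1.0154  1.0652] F [-0.5517 -0.9148 -0.8906] op 0.9969564845912762 0.0
(0.494, 0.2015, 0.065, 40) -> [ 0.0004 -0.0024  0.0547  0.0642]
```

Emit:
send_rows:
  steps:
    - [0, 0, 0.02, 0, 1]
    - [0, 0, 0.04, 0, 1]
    - [0, 0, 0.055, 0, 1]
    - [0, 0, 0.055, 0, 1]
    - [0, 0, 0.055, 0, 0.2]
    - [0, 0, 0.055, 0, -0.3]
    - [0, 0, 0.055, 0, -0.3]
    - [0, 0, 0.055, 0, -0.3]
  squeeze: 50

```text
time: 3.2
eef_pos: [0.4958, 0.1997, 0.0672]
tcp_rot: [0.94, 0.342, 0.001, 0.0]
contact_force: [0.0, 0.6, -0.1]
opening: 0.355
finger_force: 0.0
```

```bash
python3 -c "
from h import *
go((.494,.2015,.065,40))
cv2.imwrite('pics/a.png',cv2.resize(np.hstack([ctrl.read_camera('top')[160:240,150:310],ctrl.read_camera('scene')[110:210,180:340][20:]]),(800,200),interpolation=cv2.INTER_CUBIC)[:,:,::-1])"
```

```text
t 3.2 [0.4958 0.1997 0.0672] psi 39.98 q [ 0.1931  0.1917  2.0377 -0.      0.9106  1.0661] F [ 0.0433  0.6197 -0.0843] op 0.35519155416396947 0.0
(0.494, 0.2015, 0.065, 40) -> [-0.0003 -0.0025  0.0022 -0.0184]
```

View pics/a.png

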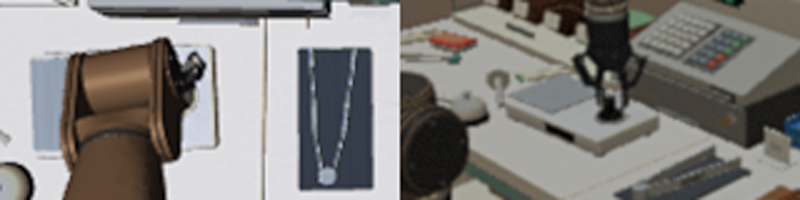

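The fingers straddle the knob: in the left crop the gripper is at (190,70), and in the right crop it is over the knob at (608,105). I'll trim the position and grip.

Emit:
send_rows:
  steps:
    - [0, -0.0025, 0.002, 0, -0.3]
    - [0, -0.0025, 0.002, 0, -0.8]
    - [0, -0.0025, 0.002, 0, -0.8]
    - [0, -0.0025, 0.002, 0, -1]
    - [0, -0.0025, 0.002, 0, -1]
    - [0, -0.0025, 0.002, 0, -1]
  squeeze: 50

```text
time: 3.9
eef_pos: [0.4908, 0.2044, 0.0644]
tcp_rot: [0.94, 0.34, -0.002, -0.004]
contact_force: [-8.9, 9.3, 5.7]
opening: 0.153
finger_force: 50.0
```

```bash
python3 -c "
from h import *
go((.494,.2015,.065,40));print(ctrl.get_state()['wrist_torque'])"
```

```text
t 3.9 [0.4908 0.2044 0.0644] psi 39.76 q [0.2005 0.1935 2.042  0.0089 0.9119 1.0718] F [-8.8777  9.3393  5.7485] op 0.15282600285016298 49.95848894119263
(0.494, 0.2015, 0.065, 40) -> [ 0.0006  0.0043 -0.0006 -0.2371]
[ 1.4247  1.2815 -0.3773]
```

Bar gripped: opening 0.153 is about 13 mm. There is about 13 N of side load, so I'll relieve it by 5 mm and then twist.

Emit:
send_rows:
  steps:
    - [0, -0.003, 0, 0, -1]
    - [0, -0.005, 0, 0, -1]
    - [0, -0.005, 0, 0, -1]

```text
time: 4.2
eef_pos: [0.4906, 0.2048, 0.0644]
tcp_rot: [0.94, 0.342, -0.0, 0.001]
contact_force: [-0.3, -4.3, 3.5]
opening: 0.153
finger_force: 49.9
```

```bash
python3 -c "
from h import *
go((.494,.2015,.065,40));print(ctrl.get_state()['wrist_torque'])"
```

```text
t 4.2 [0.4906 0.2048 0.0644] psi 39.95 q [ 0.205   0.1913  2.0445 -0.0016  0.9058  1.0796] F [-0.3342 -4.337   3.4641] op 0.15294147349267387 49.86047029495239
(0.494, 0.2015, 0.065, 40) -> [ 0.0005  0.0047 -0.0006 -0.0537]
[-0.6205  0.1034 -0.4137]
```

Emit:
send_rows:
  steps:
    - [0, 0, 0, 8, -1]
    - [0, 0, 0, 16, -1]
    - [0, 0, 0, 24, -1]
    - [0, 0, 0, 32, -1]
    - [0, 0, 0, 40, -1]
    - [0, 0, 0, 48, -1]
    - [0, 0, 0, 56, -1]
    - [0, 0, 0, 62, -1]
    - [0, 0, 0, 66, -1]
    - [0, 0, 0, 66, -1]

```text
time: 5.2
eef_pos: [0.4904, 0.2064, 0.0644]
tcp_rot: [0.974, -0.225, -0.0, -0.001]
contact_force: [-1.4, 4.6, 2.2]
opening: 0.15
finger_force: 49.2
```

```bash
python3 -c "
from h import *
go((.494,.2015,.065,40));print(ctrl.get_state()['wrist_torque'])"
```

```text
t 5.2 [0.4904 0.2064 0.0644] psi -26.0 q [0.2066 0.1916 2.0441 0.003  0.9054 2.2293] F [-1.4174  4.5916  2.2472] op 0.14986528454753859 49.17446851730347
(0.494, 0.2015, 0.065, 40) -> [  0.0054   0.0029  -0.0006 -66.0007]
[0.7471 0.2713 0.0526]
```

Emit:
send_rows:
  steps:
    - [0, 0, 0, 2, -1]
    - [0, 0, 0, 4, -1]
    - [0, 0, 0, 6, -1]
    - [0, 0, 0, 6, -1]

```text
time: 5.6
eef_pos: [0.4905, 0.2065, 0.0645]
tcp_rot: [0.962, -0.274, -0.0, -0.001]
contact_force: [-0.8, 5.6, 1.2]
opening: 0.151
finger_force: 49.3
```

```bash
python3 -c "
from h import *
go((.494,.2015,.065,40));print(ctrl.get_state()['wrist_torque'])"
```

```text
t 5.6 [0.4905 0.2065 0.0645] psi -31.79 q [0.2069 0.1916 2.044  0.0024 0.905  2.331 ] F [-0.8309  5.5505  1.2368] op 0.1507351094424652 49.29196000099182
(0.494, 0.2015, 0.065, 40) -> [  0.0056   0.0024  -0.0005 -71.7856]
[0.9311 0.2594 0.5796]
```

Emit:
send_rows:
  steps:
    - [0, 0, 0, 2, -1]
    - [0, 0, 0, 4, -1]
    - [0, 0, 0, 5, -1]
    - [0, 0, 0, 5, -1]

```text
time: 6.0
eef_pos: [0.4907, 0.2064, 0.0645]
tcp_rot: [0.95, -0.313, 0.001, -0.001]
contact_force: [-1.0, 5.8, 1.1]
opening: 0.153
finger_force: 67.2
```

```bash
python3 -c "
from h import *
go((.494,.2015,.065,40));print(ctrl.get_state()['wrist_torque'])"
```

```text
t 6.0 [0.4907 0.2064 0.0645] psi -36.46 q [0.2074 0.1917 2.0438 0.0002 0.9044 2.4144] F [-1.0052  5.8222  1.0536] op 0.1525307206929643 67.20856580883265
(0.494, 0.2015, 0.065, 40) -> [  0.0055   0.002   -0.0005 -76.4608]
[0.948  0.1699 1.5361]
```

Torque has climbed to 1.5 N m, so the knob is firmly on its stop. I'll let go in place and rise.

Emit:
send_rows:
  steps:
    - [0, 0, 0, -4, -1]
    - [0, 0, 0, -4, 1]
    - [0, 0, 0, -4, 1]
    - [0, 0, 0, -4, 1]
    - [0, 0, 0, -4, 1]
    - [0, 0, 0, -4, 1]
    - [0, 0, 0, -4, 1]
    - [0, 0, 0, -4, 1]
    - [0, 0, -0.03, -4, 1]
    - [0, 0, -0.07, -4, 1]
    - [0, 0, -0.11, -4, 1]
    - [0, 0, -0.11, -4, 1]

```text
time: 7.2
eef_pos: [0.4945, 0.2062, 0.1815]
tcp_rot: [0.959, -0.284, 0.006, -0.003]
contact_force: [0.8, -0.2, 0.4]
opening: 1.002
finger_force: 0.0
```

```bash
python3 -c "
from h import *
go((.468,-.012,.13,-1.7))"
```

```text
t 7.2 [0.4945 0.2062 0.1815] psi -33.02 q [ 0.2057  0.0286  1.9779 -0.0001  1.1217  2.3529] F [ 0.8328 -0.158   0.4464] op 1.002304802343031 0.0
(0.468, -0.012, 0.13, -1.7) -> [  0.0967   0.1974   0.0515 -31.3227]
```

Emit:
send_rows:
  steps:
    - [0.097, 0.197, 0.05, -8, 1]
    - [0.097, 0.197, 0.05, -16, 1]
    - [0.097, 0.197, 0.05, -24, 1]
    - [0.097, 0.197, 0.05, -31.3, 1]
    - [0.097, 0.197, 0.05, -31.3, 1]
    - [0.097, 0.197, 0.05, -31.3, 1]
    - [0.097, 0.197, 0.05, -31.3, 1]

```text
time: 7.9
eef_pos: [0.464, -0.0134, 0.1237]
tcp_rot: [1.0, -0.017, -0.001, -0.0]
contact_force: [0.1, 0.8, -0.4]
opening: 1.005
finger_force: 0.0
```

```bash
python3 -c "
from h import *
go((.468,-.012,.045,-1.7))
t=ctrl.read_camera('top');s=ctrl.read_camera('scene')
f=lambda x:cv2.resize(x,(395,395),interpolation=cv2.INTER_CUBIC)
g=lambda x:np.clip(x.astype(int)*2,0,255).astype(np.uint8)
cv2.imwrite('pics/b.png',np.hstack([f(g(t[185:211,208:234])),f(s[150:230,230:310])])[:,:,::-1])"
```

```text
t 7.9 [ 0.464  -0.0134  0.1237] psi -1.9 q [-0.2483 -0.0529  2.1755  0.0004  1.0201  1.3555] F [ 0.0929  0.8294 -0.3944] op 1.0045710454964858 0.0
(0.468, -0.012, 0.045, -1.7) -> [ 0.004  -0.0016  0.0787 -0.2013]
```

View pics/b.png

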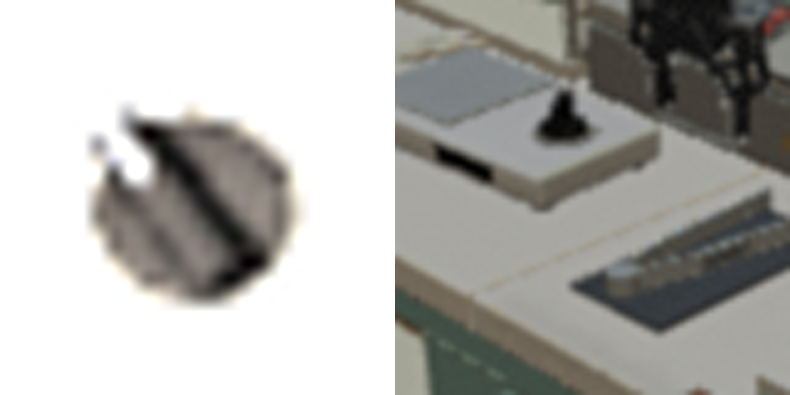

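The knob has sprung back to its rest angle, with the pointer at upper left again. Next I lower to the tongs.

Emit:
send_rows:
  steps:
    - [0.004, -0.0015, 0.04, 0, 0.7]
    - [0.004, -0.0015, 0.07, 0, 0.7]
    - [0.004, -0.0015, 0.09, 0, 0.7]
    - [0.004, -0.0015, 0.1, 0, 0.7]
    - [0.004, -0.0015, 0.1, 0, 0.7]
    - [0.004, -0.0015, 0.1, 0, 0.7]
  squeeze: 20

```text
time: 8.6
eef_pos: [0.4694, -0.0108, 0.0252]
tcp_rot: [1.0, -0.014, 0.001, 0.0]
contact_force: [-0.6, 0.3, -0.2]
opening: 0.847
finger_force: 0.0
```

```bash
python3 -c "
from h import *
go((.468,-.012,.0195,-1.7))"
```

```text
t 8.6 [ 0.4694 -0.0108  0.0252] psi -1.65 q [-0.2397  0.1375  2.2015  0.      0.801   1.3599] F [-0.5561  0.3319 -0.174 ] op 0.8466599158067931 0.0
(0.468, -0.012, 0.0195, -1.7) -> [-0.0013  0.0012  0.0057  0.05  ]
```

Emit:
send_rows:
  steps:
    - [-0.001, 0.001, 0.003, 0, 0.5]
    - [-0.001, 0.001, 0.0055, 0, 0.3]
    - [-0.001, 0.001, 0.0055, 0, 0.2]
    - [-0.001, 0.001, 0.0055, 0, 0.1]
    - [-0.001, 0.001, 0.0055, 0, 0.03]
    - [-0.001, 0.001, 0.0055, 0, 0.03]
    - [-0.001, 0.001, 0.0055, 0, 0.03]

```text
time: 9.3
eef_pos: [0.4684, -0.0126, 0.0199]
tcp_rot: [1.0, -0.015, 0.001, 0.0]
contact_force: [-0.5, -0.4, 5.6]
opening: 0.515
finger_force: 5.1
```

```bash
python3 -c "
from h import *
go((.468,-.012,.0195,-1.7))"
```

```text
t 9.3 [ 0.4684 -0.0126  0.0199] psi -1.74 q [-0.2439  0.1465  2.2045 -0.0001  0.7887  1.3573] F [-0.5062 -0.3817  5.6234] op 0.5150512485773062 5.1249416917562485
(0.468, -0.012, 0.0195, -1.7) -> [-0.0004 -0.0006  0.0004 -0.0374]
```

Tongs held at 44 mm. Before lifting, I'll check the standing card (scene ≈(316,248)) near where the bow will pass.

```bash
python3 -c "
from h import *
for p in((305,262),(326,266),(304,230),(326,236)):print(p,onz('scene',p,0),onz('scene',p,.08))
for p in((335,240),(355,216),(340,250),(403,240)):print('top',p,onz('top',p,0),onz('top',p,.08))
im=cv2.imread('pics/top0.png');sc=cv2.imread('pics/scene0.png')
e=np.clip((im[200:265,310:390].astype(int)-110)*1.9,0,255).astype(np.uint8)
cv2.imwrite('pics/c.png',np.hstack([cv2.resize(e,(400,325)),cv2.resize(sc[200:280,290:390],(400,325))]))"
```

```text
(305, 262) [ 0.2258 -0.3386  0.    ] [ 0.1517 -0.419   0.08  ]
(326, 266) [ 0.258  -0.4016  0.    ] [ 0.1806 -0.4757  0.08  ]
(304, 230) [ 0.3576 -0.1942  0.    ] [ 0.2702 -0.2892  0.08  ]
(326, 236) [ 0.3847 -0.2795  0.    ] [ 0.2946 -0.3659  0.08  ]
top (335, 240) [ 0.3468 -0.2086  0.    ] [ 0.3501 -0.2048  0.08  ]
top (355, 216) [ 0.4361 -0.2824  0.    ] [ 0.4344 -0.2745  0.08  ]
top (340, 250) [ 0.3102 -0.2272  0.    ] [ 0.3155 -0.2224  0.08  ]
top (403, 240) [ 0.3484 -0.461   0.    ] [ 0.3516 -0.4432  0.08  ]
```

View pics/c.png

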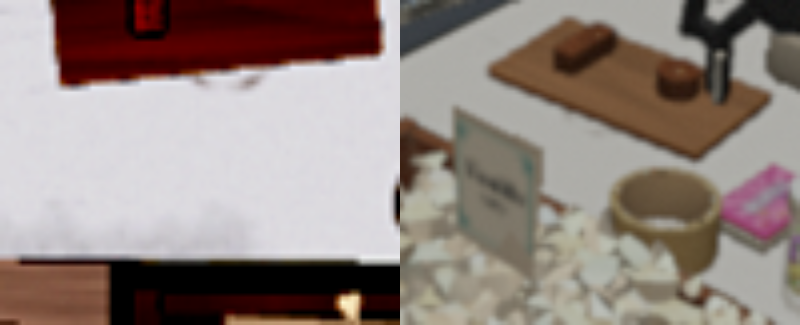

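The card stands in the bin in front of the worktop edge (x < 0.3), so it is clear of the bow. I'll lift the tongs.

Emit:
send_rows:
  steps:
    - [0, 0, -0.01, 0, 0.03]
    - [0, 0, -0.025, 0, 0.03]
    - [0, 0, -0.045, 0, 0.03]
    - [0, 0, -0.065, 0, 0.03]
    - [0, 0, -0.08, 0, 0.03]
    - [0, 0, -0.08, 0, 0.03]
    - [0, 0, -0.08, 0, 0.03]

```text
time: 10.0
eef_pos: [0.4671, -0.0122, 0.0987]
tcp_rot: [1.0, -0.015, 0.0, 0.0]
contact_force: [-0.2, 0.3, -1.4]
opening: 0.517
finger_force: 3.4
```

```bash
python3 -c "
from h import *
go((.4165,-.222,.1,2))
t=ctrl.read_camera('top');s=ctrl.read_camera('scene')
cv2.imwrite('pics/top1.png',t[:,:,::-1])
f=lambda x:cv2.resize(x,(395,395),interpolation=cv2.INTER_CUBIC)
cv2.imwrite('pics/d.png',np.hstack([f(t[165:245,260:340]),f(s[150:230,260:340])])[:,:,::-1])"
```

```text
t 10.0 [ 0.4671 -0.0122  0.0987] psi -1.73 q [-0.2438 -0.0054  2.1827 -0.      0.9642  1.3571] F [-0.2206  0.2568 -1.4235] op 0.5171717837932707 3.422437570989132
(0.4165, -0.222, 0.1, 2) -> [-0.0443  0.2112 -0.0013 -3.728 ]
```

View pics/d.png

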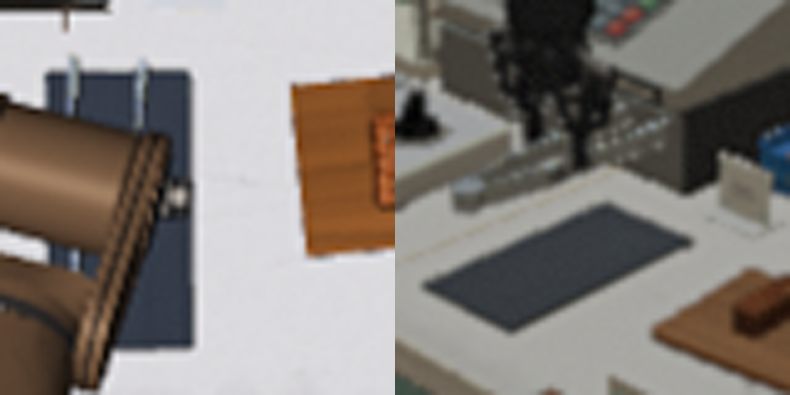

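Tongs are held level, with the tips at top-crop (72,60) and (142,62). I'll carry them over the finger.

Emit:
send_rows:
  steps:
    - [-0.01, 0.03, -0.001, -1, 0.03]
    - [-0.018, 0.07, -0.001, -2, 0.03]
    - [-0.027, 0.11, -0.001, -3, 0.03]
    - [-0.036, 0.15, -0.001, -3.7, 0.03]
    - [-0.041, 0.18, -0.001, -3.7, 0.03]
    - [-0.0443, 0.2, -0.001, -3.7, 0.03]
    - [-0.0443, 0.211, -0.001, -3.7, 0.03]
    - [-0.0443, 0.211, -0.001, -3.7, 0.03]
    - [-0.0443, 0.211, -0.001, -3.7, 0.03]

```text
time: 11.0
eef_pos: [0.4165, -0.221, 0.0991]
tcp_rot: [1.0, 0.017, -0.001, -0.001]
contact_force: [-0.2, 0.3, -1.6]
opening: 0.517
finger_force: 3.4
```

Run:
```python
from h import *
print(onz('top',(281.65,177.3),.1))
go((.4165,-.222,.1,2))
t=ctrl.read_camera('top');s=ctrl.read_camera('scene');cv2.imwrite('pics/top2.png',t[:,:,::-1]);cv2.imwrite('pics/scene2.png',s[:,:,::-1])
# tips: bright/low-saturation pixels over brown board, rows across the finger
g=cv2.cvtColor(t,cv2.COLOR_RGB2HSV)
for r in range(178,206,2): print(r,''.join('#' if (g[r,c,1]<90 and g[r,c,2]>60) else ('f' if g[r,c,0]<=12 and g[r,c,1]>100 else ('k' if g[r,c,2]<60 else '.')) for c in range(318,378)))
# finger yaw from earlier picture
im=cv2.imread("pics/top0.png")[:,:,::-1]
c=blob(im,(331,183,347,212),lambda h:(h[...,0]<=12)&(h[...,1]>100)&(h[...,2]>60))
w=np.array([onz('top',p,.041)[:2] for p in c],np.float32);l=cv2.fitLine(w,cv2.DIST_L2,0,.01,.01).ravel();print(np.degrees(np.arctan2(l[1],l[0])),w.min(0),w.max(0),cv2.fitEllipse(w*1000))
```

```text
[ 0.566  -0.0179  0.1   ]
t 11.0 [ 0.4165 -0.221   0.0991] psi 1.98 q [-0.7036  0.0048  2.1717  0.0004  0.9669  0.8324] F [-0.2208  0.2751 -1.61  ] op 0.5170027758689891 3.422948867082596
(0.4165, -0.222, 0.1, 2) -> [-0.0001  0.001  -0.0009 -0.0243]
178 ##########################################..................
180 ######################......................................
182 #f.............f............................................
184 #...........................................................
186 #...............................................f...........
188 ##.....f.........ffffffff....................ffffffff.......
190 ##.......f.......ffffffff.................fffffffffffff.....
192 ##............##.ffffffff...###............ffffffffffff.....
194 ##............###ffffffff...###............ffffffffffff.....
196 ##............###ffffffff...##..............ffffffffff......
198 ##............f##.fff.fkk...##................fffff.........
200 ###...........f##.f...k.....f#..............................
202 ###............##.......ffk.##..............................
204 ###...........f.......ff....kff.............................
1.8316619 [ 0.4677 -0.2362] [ 0.542  -0.2016] ((505.70025634765625, -219.58706665039062), (31.65639877319336, 87.67911529541016), 92.97126007080078)
```

Run:
```python
from h import *
t=cv2.imread('pics/top2.png')[:,:,::-1]
m=lambda h:(h[...,1]<110)&(h[...,2]>70)
P=[]
for b in((329,186,336,201),(343,186,351,201)):
    c=blob(t,b,m);w=np.array([onz('top',p,.107) for p in c]);v=w[w[:,0]>w[:,0].max()-.028]
    print(w.max(0),v[:,1].min(),v[:,1].max());P.append([w[:,0].max(),(v[:,1].min()+v[:,1].max())/2])
print(np.mean(P,0), P[0][1]-P[1][1])
for b,n in(((331,183,347,212),'f'),((355,182,378,204),'r')):
  im=cv2.imread("pics/top0.png")[:,:,::-1]
  w=np.array([onz('top',p,.041) for p in blob(im,b,lambda h:(h[...,0]<=12)&(h[...,1]>100)&(h[...,2]>60))]);print(n,(w.min(0)+w.max(0))/2)
```

```text
[ 0.5207 -0.191   0.107 ] -0.20057684401506207 -0.19095576110103857
[ 0.5211 -0.2392  0.107 ] -0.24875795153016372 -0.23924515219773748
[ 0.5209 -0.2199] 0.048235249305900285
f [ 0.5049 -0.2189  0.041 ]
r [ 0.5216 -0.3194  0.041 ]
```

Tips centre (0.506, −0.220) against finger (0.505, −0.219): aligned to about 1 mm in the same camera. I'll lower.

Emit:
send_rows:
  steps:
    - [0, 0, 0.02, 0, 0.03]
    - [0, 0, 0.038, 0, 0.03]
    - [0, 0, 0.052, 0, 0.03]
    - [0, 0, 0.06, 0, 0.03]
    - [0, 0, 0.066, 0, 0.03]
    - [0, 0, 0.066, 0, 0.03]
    - [0, 0, 0.066, 0, 0.03]

```text
time: 11.8
eef_pos: [0.4172, -0.2219, 0.0343]
tcp_rot: [1.0, 0.017, 0.0, 0.0]
contact_force: [-0.4, -0.9, -0.9]
opening: 0.517
finger_force: 3.4
```

Run:
```python
from h import *
go((.4165,-.222,.032,2))
t=ctrl.read_camera('top');s=ctrl.read_camera('scene');cv2.imwrite('pics/scene3.png',s[:,:,::-1])
g=cv2.cvtColor(t,cv2.COLOR_RGB2HSV)
for r in range(184,206,2): print(r,''.join('#' if (g[r,c,1]<110 and g[r,c,2]>60) else ('f' if g[r,c,0]<=12 and g[r,c,1]>100 else ('k' if g[r,c,2]<60 else '.')) for c in range(326,378)))
```

```text
t 11.8 [ 0.4172 -0.2219  0.0343] psi 1.99 q [-0.7041  0.1256  2.1925  0.      0.8227  0.8319] F [-0.3758 -0.8632 -0.9117] op 0.5171459776091754 3.4207720309495926
(0.4165, -0.222, 0.032, 2) -> [-0.0007  0.      0.0023 -0.007 ]
184 ....................................................
186 ....................................................
188 .........ffffffff....................ffffffff.......
190 .........ffffffff..................ffffffffffff.....
192 .........ffffffff..ff..............ffffffffffff.....
194 ......##.ffffffff..###.............ffffffffffff.....
196 ......##.ffffffff..##...............ffffffffff......
198 ......##..fffffff..##.................f.ff..........
200 ......##..f..kkff..##...............................
202 ......##f#..#f.fff.f#...............................
204 .......#..#kf.ff#.k##...............................
```

Emit:
send_rows:
  steps:
    - [0, 0, 0.002, 0, 0.03]
    - [0, 0, 0.002, 0, -0.05]
    - [0, 0, 0.002, 0, -0.1]
    - [0, 0, 0.002, 0, -0.15]
    - [0, 0, 0.002, 0, -0.2]
    - [0, 0, 0.002, 0, -0.3]
    - [0, 0, 0.002, 0, -0.4]
    - [0, 0, 0.002, 0, -0.4]
  squeeze: 22

```text
time: 12.7
eef_pos: [0.4168, -0.2219, 0.0319]
tcp_rot: [1.0, 0.017, 0.0, 0.0]
contact_force: [0.5, 0.2, -0.1]
opening: 0.405
finger_force: 22.6
```

Run:
```python
from h import *
go((.4165,-.222,.032,2))
```

```text
t 12.7 [ 0.4168 -0.2219  0.0319] psi 1.97 q [-0.7045  0.1301  2.1933 -0.0001  0.818   0.8319] F [ 0.4528  0.2125 -0.0748] op 0.40543517922134364 22.621602416038513
(0.4165, -0.222, 0.032, 2) -> [-0.0003  0.0001 -0.0001 -0.0293]
```

Emit:
send_rows:
  steps:
    - [0, 0, -0.006, 0, -0.4]
    - [0, 0, -0.016, 0, -0.4]
    - [0, 0, -0.03, 0, -0.4]
    - [0, 0, -0.048, 0, -0.4]
    - [0, 0, -0.066, 0, -0.4]
    - [0, 0, -0.08, 0, -0.4]
    - [0, 0, -0.09, 0, -0.4]
    - [0, 0, -0.09, 0, -0.4]
    - [0, 0, -0.09, 0, -0.4]

```text
time: 13.6
eef_pos: [0.4166, -0.2217, 0.1218]
tcp_rot: [1.0, 0.017, 0.0, -0.0]
contact_force: [-0.5, 0.3, -1.8]
opening: 0.411
finger_force: 22.5
```

Run:
```python
from h import *
go((.397,.342,.122,3.5))
t=ctrl.read_camera('top');s=ctrl.read_camera('scene');cv2.imwrite('pics/scene4.png',s[:,:,::-1]);cv2.imwrite('pics/top4.png',t[:,:,::-1])
b=cv2.resize(np.hstack([t[170:230,310:390],s[170:230,300:380]]),(800,300),interpolation=cv2.INTER_CUBIC)
cv2.imwrite('pics/e.png',b[:,:,::-1])
```

```text
t 13.6 [ 0.4166 -0.2217  0.1218] psi 1.98 q [-0.7045 -0.0319  2.1594  0.      1.0141  0.8318] F [-0.4791  0.3298 -1.7747] op 0.4113286673331207 22.530896365642548
(0.397, 0.342, 0.122, 3.5) -> [-0.0002 -0.564  -0.0002 -1.5238]
```

View pics/e.png

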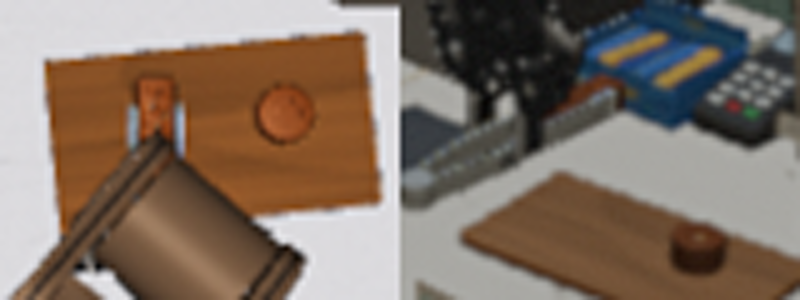

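The finger is gripped between the tips and lifted level (top crop (155,110)). The round sweet is untouched at (285,112). I'll carry the finger over to the pan.

Emit:
send_rows:
  steps:
    - [0.002, -0.01, 0, 0, -0.4]
    - [0.008, -0.035, 0, 0, -0.4]
    - [0.015, -0.07, 0, 0, -0.4]
    - [0.021, -0.105, 0, 0, -0.4]
    - [0.027, -0.14, 0, 0, -0.4]
    - [0.033, -0.175, 0, 0, -0.4]
    - [0.04, -0.21, 0, 0, -0.4]
    - [0.047, -0.245, 0, 0, -0.4]
    - [0.052, -0.27, 0, 0, -0.4]
    - [0.053, -0.28, 0, 0, -0.4]
    - [0.053, -0.28, 0, 0, -0.4]

```text
time: 14.8
eef_pos: [0.4595, 0.061, 0.1212]
tcp_rot: [1.0, 0.019, -0.001, -0.0]
contact_force: [0.2, -0.7, -1.1]
opening: 0.408
finger_force: 22.5
```

Run:
```python
from h import *
go((.395,.343,.122,3.5))
```

```text
t 14.8 [0.4595 0.061  0.1212] psi 2.13 q [-0.0874 -0.0503  2.1783 -0.0001  1.0151  1.4463] F [ 0.2084 -0.7277 -1.1229] op 0.40759068755396577 22.546091079711914
(0.395, 0.343, 0.122, 3.5) -> [-0.054  -0.2842 -0.0008 -1.3726]
```

Emit:
send_rows:
  steps:
    - [-0.002, -0.01, 0, 0, -0.4]
    - [-0.007, -0.035, 0, -0.5, -0.4]
    - [-0.013, -0.07, 0, -1, -0.4]
    - [-0.02, -0.105, 0, -1.4, -0.4]
    - [-0.027, -0.14, 0, -1.4, -0.4]
    - [-0.033, -0.175, 0, -1.4, -0.4]
    - [-0.04, -0.21, 0, -1.4, -0.4]
    - [-0.047, -0.245, 0, -1.4, -0.4]
    - [-0.052, -0.272, 0, -1.4, -0.4]
    - [-0.054, -0.284, 0, -1.4, -0.4]
    - [-0.054, -0.284, 0, -1.4, -0.4]
    - [-0.054, -0.284, 0, -1.4, -0.4]

```text
time: 16.0
eef_pos: [0.3965, 0.3408, 0.1216]
tcp_rot: [1.0, 0.029, -0.0, 0.0]
contact_force: [-0.4, -0.6, -1.7]
opening: 0.408
finger_force: 22.6
```

Run:
```python
from h import *
go((.395,.343,.08,3.5))
t=ctrl.read_camera('top');cv2.imwrite('pics/top5.png',t[:,:,::-1])
g=cv2.cvtColor(t,cv2.COLOR_RGB2HSV)
for r in range(180,220,2): print(r,''.join('#' if g[r,c,2]>200 else('f' if 4<g[r,c,0]<=13 and g[r,c,1]>120 else ('k' if g[r,c,2]<60 else '.')) for c in range(158,212)))
c=blob(t,(160,176,203,226),lambda h:(h[...,0]<=13)&(h[...,0]>4)&(h[...,1]>140))
w=np.array([onz('top',p,.131) for p in c]);print((w.min(0)+w.max(0))/2,w.min(0),w.max(0))
```

```text
t 16.0 [0.3965 0.3408 0.1216] psi 3.33 q [ 0.516   0.0843  2.0408 -0.0007  1.0174  2.0289] F [-0.3598 -0.6429 -1.7305] op 0.40779604356172905 22.579548060894012
(0.395, 0.343, 0.08, 3.5) -> [-0.0014 -0.0023  0.0416 -0.1657]
180 ##############..###########............###############
182 ##############..#...##########..........##############
184 ####....................................##############
186 ####....................................##############
188 ####.....................................#############
190 ####........fffffffk.....................#############
192 ####........ffffffffk....................#############
194 ####........fffffffff....................#############
196 ####........fffffff..k...................#############
198 ####........fffffff..k...................#############
200 #####.......fffffff..k...................#############
202 #####........ffffff..k...................#############
204 #####.......fffffff..k...................#############
206 .####......ffffffff..k...................#############
208 k..##.......fffffff..k...................#############
210 kkk.#................k...................#############
212 kkkkk.......k........k....................############
214 kkkkkk......k........k....................############
216 kkkkkkkkkk..k........k....................############
218 kkkkkkkkkkkkk........k............####################
[0.4837 0.3397 0.131 ] [0.45   0.3253 0.131 ] [0.5173 0.3542 0.131 ]
```

Camera puts the finger at (0.484, 0.340) and the pan centre at (0.485, 0.346). I'll shift +5 mm in y and lower part of the way.

Emit:
send_rows:
  steps:
    - [0.001, -0.003, 0.008, 0, -0.4]
    - [0.001, -0.005, 0.02, 0, -0.4]
    - [0.001, -0.005, 0.031, 0, -0.4]
    - [0.001, -0.005, 0.038, 0, -0.4]
    - [0.001, -0.005, 0.042, 0, -0.4]
    - [0.001, -0.005, 0.042, 0, -0.4]
    - [0.001, -0.005, 0.042, 0, -0.4]

```text
time: 16.75
eef_pos: [0.3972, 0.347, 0.0799]
tcp_rot: [1.0, 0.029, 0.0, -0.0]
contact_force: [0.9, -0.2, -1.2]
opening: 0.409
finger_force: 22.6
```

Run:
```python
from h import *
go((.397,.346,.07,3.5))
t=ctrl.read_camera('top');s=ctrl.read_camera('scene');cv2.imwrite('pics/top6.png',t[:,:,::-1]);cv2.imwrite('pics/scene6.png',s[:,:,::-1])
c=blob(t,(160,176,203,226),lambda h:(h[...,0]<=13)&(h[...,0]>4)&(h[...,1]>140))
w=np.array([onz('top',p,.089) for p in c]);print((w.min(0)+w.max(0))/2,w.min(0),w.max(0))
```

```text
t 16.75 [0.3972 0.347  0.0799] psi 3.38 q [ 0.5255  0.157   2.0498 -0.      0.9346  2.0373] F [ 0.8582 -0.204  -1.2071] op 0.40885568983663756 22.575674951076508
(0.397, 0.346, 0.07, 3.5) -> [-0.0003  0.0009  0.0099 -0.1212]
[0.4832 0.3479 0.089 ] [0.4489 0.3342 0.089 ] [0.5175 0.3615 0.089 ]
```

Within 2 mm of the middle. I'll lower slowly to contact.

Emit:
send_rows:
  steps:
    - [0.001, 0.001, 0.003, 0, -0.4]
    - [0.0015, 0.001, 0.005, 0, -0.4]
    - [0.0015, 0.001, 0.007, 0, -0.4]
    - [0.0015, 0.001, 0.008, 0, -0.4]
    - [0.0015, 0.001, 0.009, 0, -0.4]
    - [0.0015, 0.001, 0.009, 0, -0.4]

```text
time: 17.45
eef_pos: [0.3985, 0.3459, 0.0707]
tcp_rot: [1.0, 0.029, -0.0, 0.0]
contact_force: [0.1, 0.3, -1.4]
opening: 0.408
finger_force: 22.6
```

Run:
```python
from h import *
go((.397,.346,.07,3.5))
```

```text
t 17.45 [0.3985 0.3459 0.0707] psi 3.38 q [ 0.5224  0.173   2.052  -0.      0.9168  2.0343] F [ 0.0932  0.2927 -1.3634] op 0.4082374165808666 22.598253786563873
(0.397, 0.346, 0.07, 3.5) -> [-0.0015 -0.0002  0.0007 -0.1242]
```

Emit:
send_rows:
  steps:
    - [0, 0, 0.0005, 0, -0.4]
    - [0, 0, 0.001, 0, -0.4]
    - [0, 0, 0.001, 0, -0.4]

```text
time: 17.75
eef_pos: [0.3987, 0.346, 0.07]
tcp_rot: [1.0, 0.029, 0.0, -0.0]
contact_force: [-1.2, 0.3, -0.6]
opening: 0.412
finger_force: 22.6
```

Emit:
send_rows:
  steps:
    - [0, 0, 0.0005, 0, -0.4]
    - [0, 0, 0.001, 0, -0.4]
    - [0, 0, 0.001, 0, -0.4]

```text
time: 18.05
eef_pos: [0.3988, 0.3461, 0.069]
tcp_rot: [1.0, 0.029, 0.0, -0.0]
contact_force: [-0.5, 0.5, 0.9]
opening: 0.406
finger_force: 22.7
```

Contact: vertical force went from −1.4 to +0.9 N at the expected height. I'll release gradually.

Emit:
send_rows:
  steps:
    - [0, 0, 0, 0, -0.2]
    - [0, 0, 0, 0, -0.15]
    - [0, 0, 0, 0, -0.12]
    - [0, 0, 0, 0, -0.08]
    - [0, 0, 0, 0, -0.04]
    - [0, 0, 0, 0, 0]
    - [0, 0, 0, 0, 0.03]
    - [0, 0, 0, 0, 0.03]

```text
time: 18.85
eef_pos: [0.3986, 0.3459, 0.0688]
tcp_rot: [1.0, 0.029, 0.0, 0.0]
contact_force: [0.1, 0.3, -0.7]
opening: 0.516
finger_force: 3.4
```

Run:
```python
from h import *
go((.397,.346,.07,3.5))
t=ctrl.read_camera('top');cv2.imwrite('pics/top7.png',t[:,:,::-1])
c=blob(t,(160,176,203,226),lambda h:(h[...,0]<=13)&(h[...,0]>4)&(h[...,1]>140))
print(rect('top',c,.079));w=np.array([onz('top',p,.079) for p in c]);print((w.min(0)+w.max(0))/2)
g=cv2.cvtColor(t,cv2.COLOR_RGB2HSV)
for r in range(186,214,2): print(r,''.join('#' if g[r,c,2]>200 else('f' if 4<g[r,c,0]<=13 and g[r,c,1]>120 else ('k' if g[r,c,2]<60 else '+' if g[r,c,1]>50 or g[r,c,2]<150 else '.')) for c in range(158,212)))
```

```text
t 18.85 [0.3986 0.3459 0.0688] psi 3.37 q [ 0.5223  0.1761  2.0525 -0.      0.913   2.0343] F [ 0.1043  0.295  -0.7446] op 0.516084938703976 3.423941507935524
(0.397, 0.346, 0.07, 3.5) -> [-0.0016 -0.0002 -0.0012 -0.1265]
[485.7989 345.0424  65.9681  27.1761   2.7129]
[0.4856 0.3452 0.079 ]
186 ####....................................##############
188 ####.....................................#############
190 ####............++++++++.................#############
192 ####...........+fffffffk+................#############
194 ####...........+fffffffk+................#############
196 ####.........+..fffffffk+..++............#############
198 ####.........k+.ffffffff+..k+............#############
200 #####+.......k+.+fffffffk+.k+............#############
202 #####........k++ffffffffk+.k+............#############
204 fk+..........+++ffff+fffk+.k+............#############
206 kkkkk+......+k+.ffffffffk+.k+............#############
208 kkkkkkk+.....+++ffffffffk++++............#############
210 k+kkkkkkk+...++++++++++++.+++............#############
212 kk+kkkkkkk+...k+..........++..............############
```

The finger rests at (0.4856, 0.3452), within 1 mm of the pan's centre, and the tips are clear of it on both sides. I'll rise and return to the rest.

Emit:
send_rows:
  steps:
    - [0, 0, -0.01, 0, 0.03]
    - [0, 0, -0.025, 0, 0.03]
    - [0, 0, -0.045, 0, 0.03]
    - [0, 0, -0.06, 0, 0.03]
    - [0, 0, -0.065, 0, 0.03]
    - [0, 0, -0.065, 0, 0.03]

```text
time: 19.5
eef_pos: [0.3993, 0.3464, 0.1355]
tcp_rot: [1.0, 0.029, 0.001, -0.001]
contact_force: [0.4, 0.5, -1.7]
opening: 0.52
finger_force: 3.4
```

Run:
```python
from h import *
go((.466,-.0165,.13,.85))
```

```text
t 19.5 [0.3993 0.3464 0.1355] psi 3.37 q [0.5224 0.0755 2.0214 0.     1.0417 2.0343] F [ 0.3524  0.4931 -1.661 ] op 0.520439497135448 3.4251103922724724
(0.466, -0.0165, 0.13, 0.85) -> [0.0452 0.3662 0.0055 2.5233]
```

Emit:
send_rows:
  steps:
    - [0.001, 0.01, 0, 0, 0.03]
    - [0.005, 0.04, 0, 0.5, 0.03]
    - [0.01, 0.08, 0, 1, 0.03]
    - [0.015, 0.12, 0, 1.5, 0.03]
    - [0.02, 0.16, 0, 2, 0.03]
    - [0.025, 0.2, 0, 2.5, 0.03]
    - [0.03, 0.24, 0, 2.5, 0.03]
    - [0.035, 0.28, 0, 2.5, 0.03]
    - [0.04, 0.32, 0, 2.5, 0.03]
    - [0.044, 0.35, 0, 2.5, 0.03]
    - [0.0452, 0.364, 0, 2.5, 0.03]
    - [0.0452, 0.366, 0, 2.5, 0.03]

```text
time: 20.7
eef_pos: [0.4647, -0.0181, 0.133]
tcp_rot: [1.0, 0.006, -0.001, -0.0]
contact_force: [-0.2, 0.6, -0.7]
opening: 0.512
finger_force: 3.4
```

Emit:
send_rows:
  steps:
    - [0, 0, 0.02, 0, 0.03]
    - [0, 0, 0.045, 0, 0.03]
    - [0, 0, 0.07, 0, 0.03]
    - [0, 0, 0.085, 0, 0.03]
    - [0, 0, 0.092, 0, 0.03]
    - [0, 0, 0.092, 0, 0.03]

```text
time: 21.3
eef_pos: [0.4641, -0.0156, 0.0407]
tcp_rot: [1.0, 0.008, -0.002, -0.001]
contact_force: [1.0, -0.2, -0.3]
opening: 0.514
finger_force: 3.4
```

Run:
```python
from h import *
go((.466,-.0165,.021,.85))
t=ctrl.read_camera('top');cv2.imwrite('pics/top8.png',t[:,:,::-1])
g=cv2.cvtColor(t,cv2.COLOR_RGB2HSV)
for r in range(176,238,2): print(r,''.join('#' if g[r,c,2]>200 else('k' if g[r,c,2]<60 else '+' if g[r,c,2]>115 else '.') for c in range(262,306)))
```

```text
t 21.3 [ 0.4641 -0.0156  0.0407] psi 0.94 q [-0.2528  0.0975  2.2084  0.0003  0.8389  1.3013] F [ 1.0262 -0.2428 -0.308 ] op 0.5138786261987224 3.420959562063217
(0.466, -0.0165, 0.021, 0.85) -> [0.0019 0.0009 0.0197 0.0927]
176 ############################################
178 #########################++++++#+++#########
180 #######......++k..........+++.......+#######
182 #######+.....++k...........+.........+######
184 #######+.....++k..........++.........+######
186 k.++###+.....++...........++k........+######
188 k.kk.++......++......................+######
190 ..k......kkkk..k..........++k........+######
192 .k..............kkkkkk....++.........+######
194 k.......................kkk.k.kkkk...+######
196 .++++.......................k..kk.kk.+######
198 ++++++++++++................k..k..kk.+######
200 ++++++++++++++++++++.......k..k...kk.+######
202 +++++++++++++++++++++++++....k...kkkkk+#####
204 +++++++++++++++++++++++++........kk++.+#####
206 ...++++++++++++++++++++++...k...kk.++.+#####
208 ...........+++++++++++++........k..kkk+#####
210 ...................++++.......kkkkk..+######
212 ..........................k....kk....+######
214 .....k..k...................kkkk.....+######
216 .................k..........kkk......+######
218 ....................k...k..kkk.......+######
220 kk.....................k..kkk........+######
222 ....kkkkk.................kkk........+######
224 ........kkkkk.......+..+.kkk.........+######
226 ...........kkkkkk..++.+.kkk..........+######
228 ...........kkkkkkk.++.+.kkk..........+######
230 ...........kkkkkk.++.++kkk...........+######
232 ............kkkkk.+..+.kk............+######
234 ............kkkkk.....kkk............+######
236 ............kkkkk...+.k+++++++++++++########
```

Tips' middle is about 1.7 mm left of the rest's middle, so I'll trim 2 mm each way and set down.

Emit:
send_rows:
  steps:
    - [0.001, 0.001, 0.005, 0, 0.03]
    - [0.002, 0.002, 0.01, 0, 0.03]
    - [0.002, 0.002, 0.014, 0, 0.03]
    - [0.002, 0.002, 0.017, 0, 0.03]
    - [0.002, 0.002, 0.019, 0, 0.03]
    - [0.002, 0.002, 0.0195, 0, 0.03]
    - [0.002, 0.002, 0.0195, 0, 0.03]

```text
time: 22.05
eef_pos: [0.4672, -0.0187, 0.0223]
tcp_rot: [1.0, 0.008, -0.0, -0.0]
contact_force: [-0.3, 0.3, -0.6]
opening: 0.516
finger_force: 3.4
```

Run:
```python
from h import *
go((.466,-.0175,.02,.85))
```

```text
t 22.05 [ 0.4672 -0.0187  0.0223] psi 0.87 q [-0.2576  0.1407  2.2052 -0.      0.796   1.298 ] F [-0.3034  0.3186 -0.6355] op 0.5163192955181234 3.418387994170189
(0.466, -0.0175, 0.02, 0.85) -> [-0.0012 -0.0012  0.0023  0.0229]
```

Emit:
send_rows:
  steps:
    - [-0.001, -0.001, 0.001, 0, 0.03]
    - [-0.001, -0.001, 0.002, 0, 0.03]
    - [-0.001, -0.001, 0.003, 0, 0.03]
    - [-0.001, -0.001, 0.003, 0, 0.03]

```text
time: 22.45
eef_pos: [0.4665, -0.0177, 0.0197]
tcp_rot: [1.0, 0.008, 0.0, -0.0]
contact_force: [-1.1, 1.5, 4.2]
opening: 0.519
finger_force: 3.8
```

Contact at 4 N. I'll open slowly, then rise and clear off.

Emit:
send_rows:
  steps:
    - [0, 0, -0.0005, 0, 0.07]
    - [0, 0, -0.0005, 0, 0.12]
    - [0, 0, -0.0005, 0, 0.17]
    - [0, 0, -0.0005, 0, 0.25]
    - [0, 0, -0.0005, 0, 0.4]
    - [0, 0, -0.0005, 0, 0.5]
    - [0, 0, -0.0005, 0, 0.5]
    - [0, 0, -0.02, 0, 0.5]
    - [0, 0, -0.05, 0, 0.5]
    - [0, 0, -0.09, 0, 0.5]
    - [0, 0, -0.13, 0, 0.5]
    - [0, 0, -0.13, 0, 0.5]

```text
time: 23.65
eef_pos: [0.4704, -0.0187, 0.1559]
tcp_rot: [1.0, 0.008, 0.006, 0.002]
contact_force: [-0.4, -0.6, 1.1]
opening: 0.751
finger_force: 0.0
```

Emit:
send_rows:
  steps:
    - [0, 0.3, -0.05, 0, 0.5]
    - [0, 0.3, -0.05, 0, 0.5]
    - [0.05, 0.4, -0.05, 0, 0.5]
    - [0.05, 0.4, -0.05, 0, 0.5]
    - [0.05, 0.4, -0.05, 0, 0.5]
    - [0.05, 0.4, -0.05, 0, 0.5]
    - [0.05, 0.4, -0.05, 0, 0.5]
    - [0.05, 0.4, -0.05, 0, 0.5]
    - [0.05, 0.4, -0.05, 0, 0.5]
    - [0.05, 0.4, -0.05, 0, 0.5]
    - [0.05, 0.4, -0.05, 0, 0.5]

```text
time: 24.75
eef_pos: [0.522, -0.4156, 0.198]
tcp_rot: [1.0, 0.008, -0.001, -0.001]
contact_force: [0.9, 0.5, 1.3]
opening: 0.751
finger_force: 0.0
```

Run:
```python
from h import *
go((.466,-.0175,.02,.85))
t=ctrl.read_camera('top');cv2.imwrite('pics/top9.png',t[:,:,::-1])
V=lambda h:h[...,2]
T=[]
for b in((271,181,279,200),(286,181,297,200)):
    c=blob(t,b,lambda h:V(h)>125);w=np.array([onz("top",p,.028) for p in c])
    v=w[w[:,0]>.545];T.append((v[:,1].max()+v[:,1].min())/2)
c=blob(t,(272,223,291,236),lambda h:V(h)>140);w=np.array([onz("top",p,.028) for p in c]);v=w[w[:,0]<.392]
by=(v[:,1].min()+v[:,1].max())/2
print("tips y",T,np.mean(T),"bow x,y",w[:,0].min(),by,"yaw",np.degrees((np.mean(T)-by)/.18))
print("rest",rect("top",blob(t,(262,174,305,242),lambda h:V(h)<140),.008))
f=blob(t,(160,176,203,226),lambda h:(h[...,0]<=13)&(h[...,0]>4)&(h[...,1]>140));print("finger",rect('top',f,.079))
r=blob(t,(355,182,378,204),lambda h:(h[...,0]<=12)&(h[...,1]>100)&(h[...,2]>60));print("round",onz("top",cen(r),.041))
```

```text
t 24.75 [ 0.522  -0.4156  0.198 ] psi 0.89 q [-0.8244  0.3044  1.6314  0.0004  1.2084  0.7307] F [0.8829 0.5033 1.2954] op 0.7509646062825839 0.0
(0.466, -0.0175, 0.02, 0.85) -> [-0.0498 -0.399   0.178   0.0416]
tips y [np.float64(0.011801385476446491), np.float64(-0.04867880186610209)] -0.018438708194827798 bow x,y 0.36797693170211543 -0.020363346237893244 yaw 0.6126313164331558
rest [467.2381 -18.5918 209.5761 109.8195   1.2952]
finger [485.8041 345.4261  65.946   26.4847   2.7824]
round [ 0.5214 -0.3195  0.041 ]
```

```bash
python3 -c "
from plant import ctrl
print(ctrl.sign_off())"
```

```text
the job is handed in; nothing more can be done
None
```

I handed the job in at about 25 s: the tare knob was twisted to its stop and sprang back, the fudge finger lies within about 1 mm of the pan's centre, the tongs are within about 2 mm of the middle of their rest, and the round sweet hasn't moved.

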